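# Hold the angle gauge at its mark on a rubber-mounted stud

### The job

At the parts stall, take the pendulum angle gauge by its wooden handle and set it upright with the middle of its foot square across the round-topped stud of the finned casting. Then, keeping the foot pressed lightly on the stud, rock the gauge over until its swinging pointer has settled on the index tab, and hold it there still: the program finishes while the robot is holding the gauge at that lean, for the stall keeper to scribe the angle. Leave the mug, the flanged tube and the dark grey tub where they are.

Things in the scene. Friction and masses are not known exactly. Their poses are not given: they have to be found in the camera images.
- handle (a point): centre of the angle gauge's wooden grip: a square upright bar 22 x 22 mm, standing 53 mm free above the top of the dial plate, its centre 199 mm above the underside of the gauge's foot. The gauge is one loose body of 0.35 to 0.6 kg and starts standing upright on the table. Gauge axes: x out of the dial's face, y along the foot bar, z up
- foot (a point): centre of the underside of the gauge's foot (gauge axes; 199 mm straight below handle). Foot: steel bar 50 (x) x 140 (y) x 14 (z) mm; on it a white dial plate 140 mm wide and up to 171 mm high, then the handle up to 224 mm. The dial looks roughly to +x of the world at the start
- pointer_tip (a point): tip of the dark pendulum pointer before the white dial; it swings freely on a pivot 155 mm above the foot's underside, hangs plumb by its own weight, is 108 mm long with a round bob of 28 mm; swinging dies out in about 1 s
- index_mark (a point): the index's point on the same 108 mm circle about the pivot; the index is a dark tab 13 mm wide, 13 mm long, just outside the pointer's tip, stiffly set at the wanted angle, always on the dial's +y side. The pointer is on the mark when it points at the tab, within its width
- pointer (a joint): angle of the pointer from the dial's zero line (straight down towards the foot), positive towards the gauge's +y side; rad. Leaning the gauge's top towards its +y side by an angle a makes it settle at +a
- index (a joint): angle of the index tab from the same zero line, same sign; 0.18 to 0.40 rad; does not move by itself
- stud_top (a point): middle of the top of the steel stud, 80 mm above the table: a level bar with a round top of 12 mm radius, 60 mm long along its x, 24 mm wide (y). It stands 42 mm clear above a fixed finned aluminium casting 94 x 108 mm; two short bolts there stay clear of the foot. The gauge's foot goes across it: gauge x along the stud's x, either way round
- stud (a joint): how far the stud is pressed down in its rubber mount, m: 0 free, 0.010 at the stop; it starts to give at about 1.2 N and then needs 1 N more per mm
- mug_rim (a point): bystander: centre of the mouth of a white mug, 80 mm across and 95 mm high
- flange: bystander: dark steel flanged tube standing upright, 64 mm across at the foot, 100 mm high; origin at the centre of its underside
- tub: bystander: open dark grey tub 120 x 170 x 50 mm; origin at the centre of its underside
There are look-alikes about, which are no part of the job. Leave any pink or purple look-alike of the part that bears handle alone. What is shaped like the part that bears stud_top but orange is not meant.

How it is judged:
By the outcome, as a careful person would: the job done as asked, in the order asked, and still so for the second after the job is handed in, while the arm keeps its last pose, push and grip.
It also fails if it takes over 45 s, if anything falls off the work surface, if the arm or the gripper's body presses on something with over 40 N, if the wrist force passes 120 N, or if a joint passes its speed limit or range.

### The arm

A 6-joint arm with a two-finger parallel gripper is mounted at the origin on the work surface. World frame = base frame: x ahead of the robot, y to its left, z up, the work surface at z = 0. Lengths are in mm, angles in rad, forces in N, time in s.
With the tool pointing down it reaches from about 350 to 1000 mm from the base axis. Payload 7.1 kg.
Tool frame: the origin (TCP) lies at the very end of the fingers, on their centre line; the grasp point (between the pads) lies 19 mm behind it; z points along the fingers, y is the direction in which the jaws open and shut (so a half turn about z gives the same grasp; the last joint's range is limited). The gripper opens to 85 mm and grips with 20 to 120 N. Pads are 22 mm wide; open, the fingers measure 114 mm over their backs; the gripper's body (76 mm by 85 mm) begins 54 mm behind the grasp point. The pads swing forward as they close: fully open they stand 13 mm farther back than shut.
Start: joints at [-1.231, 0.423, 1.63, -0, 1.089, -0.019], TCP at [219.486, -585.176, 231.319] pointing down, gripper open.
Joint ranges: [-3, 3], [-0.9, 2.11], [0.09, 2.58], [-1.31, 4.45], [0.11, 2.69], [-2.54, 2.54]. Speed limits (rad/s): [2.39, 2.39, 3.01, 3.14, 3.14, 3.14].

### API

Orientations are given as a 3x3 rotation matrix whose columns are the frame's x, y, z axes.
In Python, from rig import readout, vision, workorder gives the robot as it stands.
- The arm moves only by the tool send_rows, never from a script. Its argument "rows" is a list of rows, each a list of 7 numbers: the shift along the world's x, y, z in mm, then the turn, a rotation vector about the world's x, y, z in rad, then the gripper command: -1 is fully open, 1 is shut, values between are in proportion. In form: [[tx, ty, tz, rx, ry, rz, grip], ...]. A call has 1 to 8 rows; each row is the pose to reach, as a shift and turn from the pose commanded when the call began; what a row does not reach only later rows make up. A row lasts 1/8 s, in which the tool goes at most 62.5 mm and 10.7 degrees, less where a joint would pass 70% of its speed; a pose out of reach is approached as far as the arm can. A call with a gripper value outside its range is refused whole. The fingers move at their own pace and stop on an object; "grip_force" is the grip in N (left out, the last holds). Time passes only in rows, so rows that repeat a pose let the fingers close. It gives the time, the measured TCP pose, the force and the opening at its end, in the units of the state.
- readout.observe(): the state, without advancing time (a new reading comes with each control period).
- vision.capture(name): name is "side" or "top"; returns a dict with "frame" (384x512x3 uint8, red, green, blue), "vfov" (degrees; the focal length in pixels is half the picture's height over the tangent of half this angle, whatever the lens; pixels are square), "cx", "cy" (the principal point, pixels), "distortion" ([k1, k2, p1, p2, k3] as OpenCV has them; the pictures are not rectified), "pose" (4x4, takes a point from camera to world coordinates). Camera axes: x right, y down, z forward; pixel columns grow to the right and rows downward; lengths in mm; the calibration is good to about 2 mm. A picture is of the moment at which its call begins. There is no depth.
- workorder.hand_in(): hands the job in, once; it reports no verdict.
The state is a dict: "clock": time; "joints": joint angles; "qd": joint speeds; "joint_efforts": joint torques, N m; "ee_pos": TCP position; "tool_rot": TCP orientation; "contact_force": force on the tool from outside, world axes, zero at the start; "wrist_torque": the same for the moment, N m; "finger_gap": finger opening in mm.
Only numpy, scipy, OpenCV 4.12 (cv2) and the standard library are available. Lean on these libraries where they do the work, as an engineer would, in place of code of your own. Each camera call takes 0.05 s, during which the arm holds its last target.

## Working session

There is one attempt and no reset: what is moved stays moved. The work goes in short steps, Python scripts to look and compute and a tool call to move; the robot and the scene stay as the last step left them, time stands still between calls to the robot, and variables do not carry over. Pictures are saved under pics/ and viewed, and the job is handed in when it is done.

Besides the shell and the picture viewer there is one more tool, called after "Emit:" as name(argument=value, ...) on one line, values as JSON. send_rows: Moves the arm, as the interface text tells. Its arguments: {"type":"object","properties":{"rows":{"type":"array","items":{"type":"array","items":{"type":"number"}}},"grip_force":{"type":"number"}},"required":["rows"]}

```bash
ls; mkdir -p pics; cat > h.py <<'E'
import numpy as np, cv2
from rig import readout, vision, workorder
def cap(n,name):
    c=vision.capture(n); np.savez(f'{name}.npz',**{k:np.array(v) for k,v in c.items()})
    cv2.imwrite(f'pics/{name}.png',c['frame'][:,:,::-1]); return c
def load(name): 
    d=np.load(f'{name}.npz'); return {k:d[k] for k in d}
def K(c):
    f=384/2/np.tan(np.radians(float(c['vfov']))/2); return np.array([[f,0,float(c['cx'])],[0,f,float(c['cy'])],[0,0,1]])
def ray(c,uv):
    p=cv2.undistortPoints(np.array([[uv]],float),K(c),np.array(c['distortion'],float))[0,0]
    P=np.array(c['pose']); d=P[:3,:3]@np.array([p[0],p[1],1]); return P[:3,3],d/np.linalg.norm(d)
def plane(c,uv,z):
    o,d=ray(c,uv); return o+d*(z-o[2])/d[2]
def tri(c1,u1,c2,u2):
    o1,d1=ray(c1,u1);o2,d2=ray(c2,u2)
    s=np.linalg.lstsq(np.c_[d1,-d2],o2-o1,rcond=None)[0]
    a=o1+d1*s[0];b=o2+d2*s[1]; return (a+b)/2,np.linalg.norm(a-b)
def proj(c,X):
    P=np.linalg.inv(np.array(c['pose'])); r=cv2.Rodrigues(P[:3,:3])[0]
    return cv2.projectPoints(np.array(X,float).reshape(-1,1,3),r,P[:3,3],K(c),np.array(c['distortion'],float))[0].reshape(-1,2)
E
python3 - <<'E'
from h import *
for n in('side','top'):
    c=cap(n,n+'0'); print(n,c['vfov'],c['distortion'],np.round(c['pose'],3).tolist())
print(readout.observe())
E
```

```text
pics
side 49.57315899258677 [-0.02569529  0.          0.          0.          0.        ] [[-0.884, -0.301, 0.357, 45.653], [-0.467, 0.585, -0.663, 920.726], [-0.01, -0.753, -0.658, 1070.157], [0.0, 0.0, 0.0, 1.0]]
top 43.9328491992353 [-0.11016764  0.          0.          0.          0.        ] [[0.017, -0.998, 0.054, 493.84], [-1.0, -0.017, -0.003, 11.474], [0.004, -0.054, -0.999, 1499.442], [0.0, 0.0, 0.0, 1.0]]
{'clock': 0.1, 'joints': array([-1.23105530e+00,  4.23790583e-01,  1.63061974e+00,  2.64861809e-05,
        1.08861744e+00, -1.90249026e-02]), 'qd': array([-0.00099002, -0.00181573, -0.00129931,  0.00092279,  0.00147318,
        0.00035103]), 'joint_efforts': array([-1.31626493e-03, -5.58430016e+01, -2.82442993e+01, -7.32701255e-05,
        2.97386432e-03,  1.12447387e-05]), 'ee_pos': array([ 219.29701214, -584.72402767,  230.60467294]), 'tool_rot': array([[ 9.36335172e-01,  3.51107161e-01, -4.56116419e-04],
       [ 3.51107453e-01, -9.36334184e-01,  1.36090406e-03],
       [ 5.07457665e-05, -1.43440821e-03, -9.99998970e-01]]), 'contact_force': array([-0.22839005, -0.9797569 , -0.7868681 ]), 'wrist_torque': array([ 0.03163697, -0.03029889, -0.0351164 ]), 'finger_gap': 85.57186678690216}
```

View pics/side0.png

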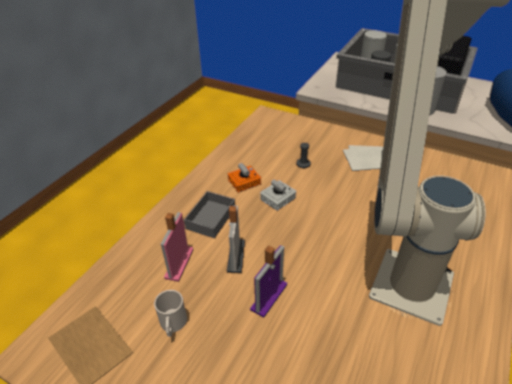

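View pics/top0.png

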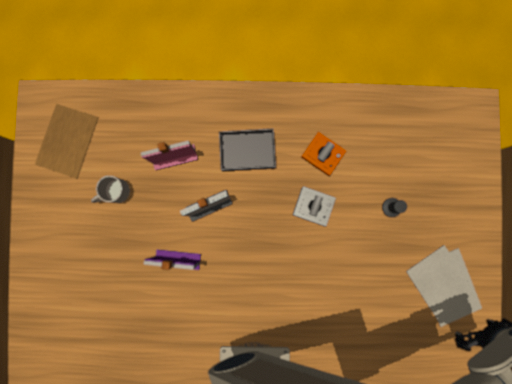

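The side picture shows three gauges: pink at (177,247), steel-grey at (235,240), purple at (268,281). It also shows two castings: orange (244,177) and aluminium (278,194). The grey-footed gauge (top view 207,205) and the bare aluminium casting (top view 315,206) fit the description. I'll confirm both in enlarged crops.

```bash
python3 - <<'E'
from h import *
t=load('top0')['frame'][:,:,::-1];s=load('side0')['frame'][:,:,::-1]
def cr(im,x,y,w,h,k): return cv2.resize(im[y:y+h,x:x+w],None,fx=k,fy=k,interpolation=cv2.INTER_CUBIC)
a=cr(t,170,180,80,50,5);b=cr(t,285,180,80,50,5)
c=cr(s,205,195,80,85,5)[:, :400];d=cr(s,245,165,80,60,5)
L=np.vstack([a,b]);
cv2.imwrite('pics/crop1.png',L);
R=np.vstack([c,d])
cv2.imwrite('pics/crop2.png',R[:600]);cv2.imwrite('pics/crop3.png',np.hstack([cr(s,255,170,50,50,8),cr(s,210,200,40,50,8)]))
E
```

```text
(no output)
```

View pics/crop1.png

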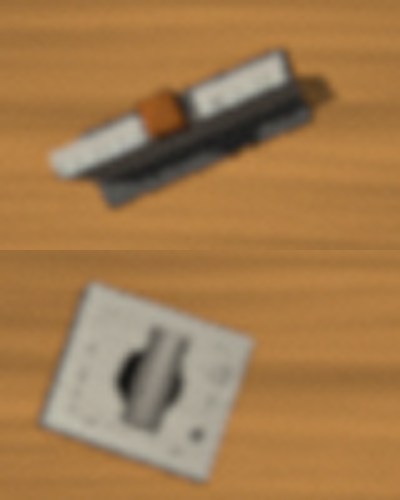

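View pics/crop2.png

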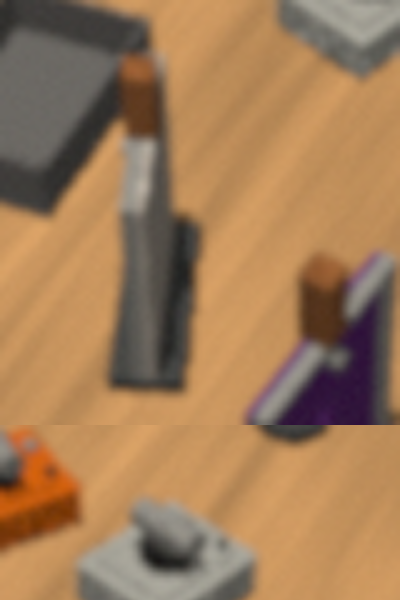

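View pics/crop3.png

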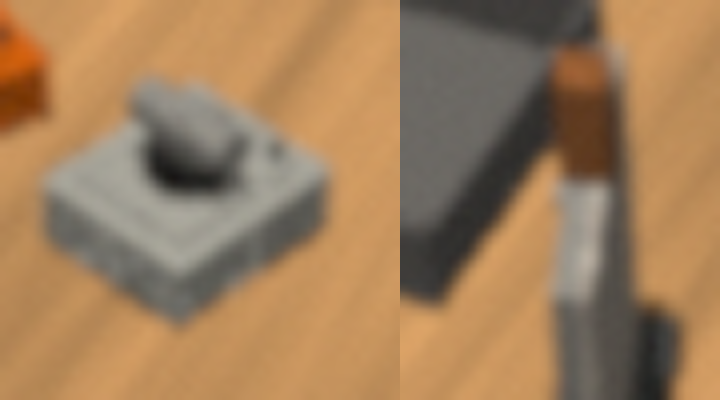

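```bash
python3 - <<'E'
from h import *
t=load('top0');s=load('side0')
def brown(c,x,y,w,h):
    hsv=cv2.cvtColor(c['frame'],cv2.COLOR_RGB2HSV)[y:y+h,x:x+w].astype(int)
    m=((hsv[...,0]>=5)&(hsv[...,0]<=15)&(hsv[...,1]>135)).astype(np.uint8)
    n,l,st,ce=cv2.connectedComponentsWithStats(m)
    i=1+np.argmax(st[1:,4]); 
    p=cv2.findContours((l==i).astype(np.uint8),0,1)[0][0]
    print(st[i],ce[i]+[x,y],cv2.minAreaRect(p)); return ce[i]+[x,y],st[i]+np.array([x,y,0,0,0])
a,sa=brown(t,185,190,40,25); b,sb=brown(s,222,200,25,35)
print(tri(t,a,s,b))
# handle top in side
print('top end tri',tri(t,a-[.8,0],s,(sb[0]+sb[2]/2,sb[1]+1.5)))
# castings
def cast(c,x,y,w,h,th):
    hsv=cv2.cvtColor(c['frame'],cv2.COLOR_RGB2HSV)[y:y+h,x:x+w]
    m=(hsv[...,1]<60).astype(np.uint8)
    cs=max(cv2.findContours(m,0,1)[0],key=cv2.contourArea); r=cv2.minAreaRect(cs); print(r,cv2.boxPoints(r)+[x,y]); return cv2.boxPoints(r)+[x,y]
q=cast(t,285,180,60,50,60)
P=np.array([plane(t,u,38) for u in q]);print(P,P.mean(0)); print(np.linalg.norm(np.diff(P,axis=0),axis=1))
for i in range(2): e=P[i+1]-P[i];print(np.degrees(np.arctan2(e[1],e[0])))
# gauge foot/plate ends
E
python3 - <<'E'
import cv2,numpy as np
from h import *
t=load('top0');s=load('side0')
def g(im,x,y,w,h,k):
    o=cv2.resize(im['frame'][y:y+h,x:x+w,::-1],None,fx=k,fy=k,interpolation=cv2.INTER_CUBIC)
    for i in range(0,w,5): cv2.line(o,(i*k,0),(i*k,6 if i%10 else 14),(0,0,255),1)
    for i in range(0,h,5): cv2.line(o,(0,i*k),(6 if i%10 else 14,i*k),(0,0,255),1)
    return o
cv2.imwrite('pics/z1.png',g(t,290,182,50,46,12)); cv2.imwrite('pics/z2.png',g(t,175,185,60,40,13)); cv2.imwrite('pics/z3.png',g(s,255,170,50,45,13))
E
```

```text
[11  7 11 11 74] [201.7972973  201.97297297] ((16.80000114440918, 12.100000381469727), (8.944271087646484, 9.391485214233398), 63.43495178222656)
[ 7  6  8 16 98] [232.15306122 213.81632653] ((10.5, 13.5), (15.0, 7.0), 90.0)
(array([549.59261669, 151.77886906, 198.61603802]), np.float64(0.7172724779931959))
top end tri (array([547.32674062, 150.50410713, 224.74630533]), np.float64(1.815038410046108))
((28.839365005493164, 26.049772262573242), (34.97897720336914, 30.068471908569336), 19.653825759887695) [[292.31221771 214.32579041]
 [302.42534256 186.00904989]
 [335.3665123  197.77375412]
 [325.25338745 226.09049606]]
[[ 522.93512883 -109.97879158   38.        ]
 [ 610.71728544 -140.09716297   38.        ]
 [ 576.14728345 -242.50810312   38.        ]
 [ 488.40926093 -211.9876047    38.        ]] [ 549.55223966 -176.14291559   38.        ]
[ 92.80529788 108.0883236   92.89489448]
-18.937277595083764
-108.65270779024561
```

View pics/z1.png

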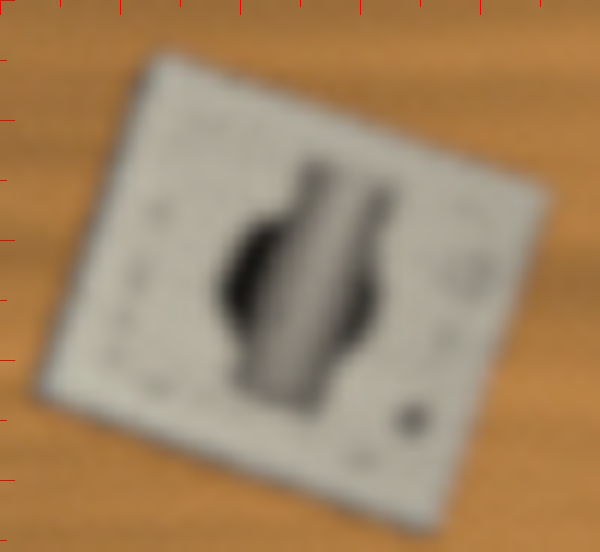

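View pics/z2.png

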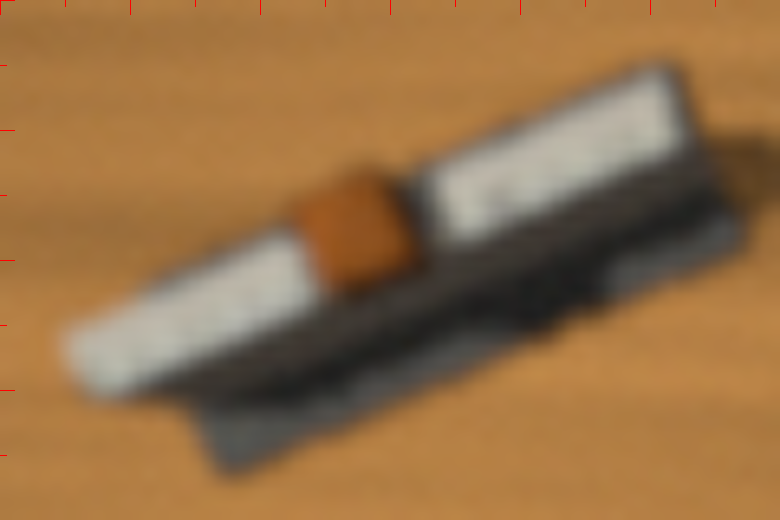

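View pics/z3.png

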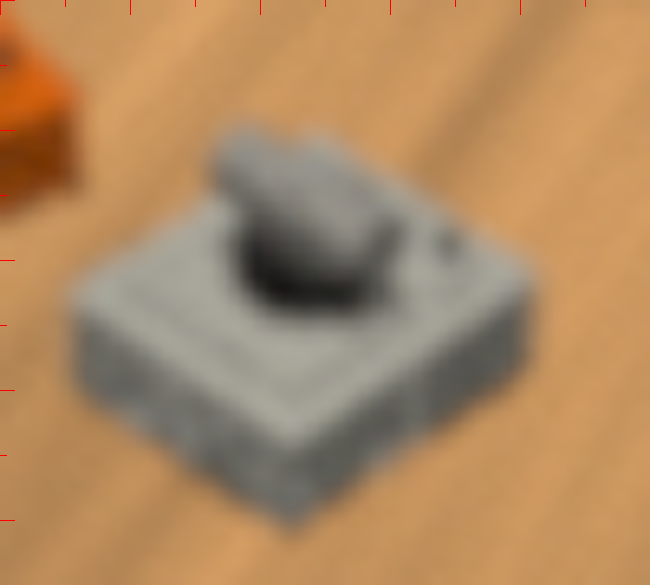

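```bash
python3 - <<'E'
from h import *
t=load('top0');s=load('side0')
print('stud',tri(t,(316.2,205.6),s,(278.8,184.2)),plane(t,(316.2,205.6),80))
a=plane(t,np.array([352,175])/12+[290,182],80);b=plane(t,np.array([278,392])/12+[290,182],80);e=a-b;print('stud dir',e,np.degrees(np.arctan2(e[1],e[0])))
for A,B,z in [((60,335),(670,68),171),((235,475),(745,240),14),((105,395),(690,150),171)]:
    a=plane(t,np.array(A)/13+[175,185],z);b=plane(t,np.array(B)/13+[175,185],z);e=a-b;print(a,b,np.linalg.norm(e),np.degrees(np.arctan2(e[1],e[0])))
print(plane(t,(201.8+.5,201.97+.3),224))
print(plane(t,np.array([354,230])/13+[175,185],224))
o=readout.observe();print(o['ee_pos'],o['clock'])
E
```

```text
stud (array([ 549.17912568, -178.96421004,   72.41433176]), np.float64(1.0406375177476017)) [ 549.35098805 -177.72647889   80.        ]
stud dir [ 54.42122953 -17.95051312   0.        ] -18.254826430506085
[524.74590346 216.23454021 171.        ] [584.53200599  86.01722526 171.        ] 143.28617228468138 114.66106657398149
[495.5435509  197.41892212  14.        ] [554.14980689  75.96536974  14.        ] 134.85421248574113 115.75919073059787
[512.02349048 206.20008265 171.        ] [566.93540094  81.35598853 171.        ] 136.38682394540447 113.74199980111686
[547.42101797 147.50037582 224.        ]
[546.28341342 147.66085044 224.        ]
[ 219.29701214 -584.72402767  230.60467294] 0.1
```

Emit:
send_rows(rows=[[20,50,60,0,0,0.01,-1],[45,100,69,0,0,0.02,-1],[70,155,69,0,0,0.03,-1],[95,210,69,0,0,0.04,-1],[120,265,69,0,0,0.05,-1],[145,322,69,0,0,0.06,-1],[170,378,69,0,0,0.072,-1],[195,434,69,0,0,0.072,-1]], grip_force=60)

```text
clock: 1.1
ee_pos: [414.8, -149.3, 300.4]
tool_rot: [[0.909, 0.417, 0.0], [0.417, -0.909, -0.0], [0.0, 0.0, -1.0]]
contact_force: [0.9, -1.5, 0.7]
finger_gap: 85.4
```

Emit:
send_rows(rows=[[24,54,0,0,0,0,-1],[48,108,0,0,0,0,-1],[72,162,0,0,0,0,-1],[96,216,0,0,0,0,-1],[120,268,0,0,0,0,-1],[133,300,0,0,0,0,-1],[133,300,0,0,0,0,-1],[133,300,0,0,0,0,-1]])

```text
clock: 2.1
ee_pos: [546.9, 148.4, 299.8]
tool_rot: [[0.908, 0.418, -0.001], [0.418, -0.908, -0.001], [-0.001, -0.0, -1.0]]
contact_force: [0.1, 0.5, 1.3]
finger_gap: 85.2
```

```bash
python3 - <<'E'
from h import *
o=readout.observe();print(o['clock'],o['ee_pos'],o['joints'],o['tool_rot'].round(3).tolist(),o['contact_force'])
t=cap('top','top1');s=cap('side','side1')
cv2.imwrite('pics/v1.png',np.hstack([cv2.resize(t['frame'][170:240,160:260,::-1],None,fx=4,fy=4,interpolation=2),cv2.resize(s['frame'][150:290,190:290,::-1],None,fx=4,fy=4,interpolation=2)[:280]]))
E
```

```text
2.1 [546.86507666 148.42551199 299.79352956] [ 2.44150350e-01  2.64738268e-01  1.69380464e+00 -2.55014760e-04
  1.18442062e+00  1.38389087e+00] [[0.908, 0.418, -0.001], [0.418, -0.908, -0.001], [-0.001, -0.0, -1.0]] [0.08872662 0.48685623 1.26115318]
```

View pics/v1.png

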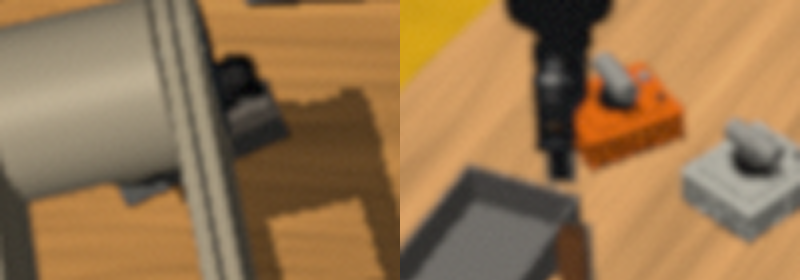

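```bash
python3 - <<'E'
from h import *
s=load('side1')
print(proj(s,[[546.9,148.4,300],[548,149,224],[548,149,199],[548,149,171]]))
o=s['frame'][170:270,205:265,::-1]; cv2.imwrite('pics/v2.png',cv2.resize(o,None,fx=6,fy=6,interpolation=2))
E
```

```text
[[231.89164675 187.90301245]
 [232.77016135 207.29440938]
 [233.18005265 213.33523997]
 [233.62693175 219.91641944]]
```

View pics/v2.png

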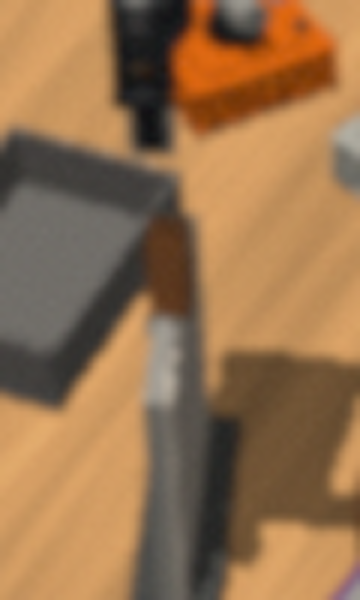

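Emit:
send_rows(rows=[[1,0,-40,0,0,0,-1],[1,0,-80,0,0,0,-1],[1,0,-105,0,0,0,-1],[1,0,-117,0,0,0,-1],[1,0,-117,0,0,0,-1],[1,0,-117,0,0,0,0],[1,0,-117,0,0,0,1],[1,0,-117,0,0,0,1]], grip_force=60)

```text
clock: 3.2
ee_pos: [548.8, 148.9, 184.0]
tool_rot: [[0.909, 0.418, 0.001], [0.418, -0.909, 0.0], [0.001, 0.0, -1.0]]
contact_force: [0.3, 0.5, 0.4]
finger_gap: 32.3
```

Emit:
send_rows(rows=[[0,0,0,0,0,0,1],[0,0,0,0,0,0,1],[0,0,0,0,0,0,1],[0,0,0,0,0,0,1]])

```text
clock: 3.7
ee_pos: [548.7, 149.2, 183.7]
tool_rot: [[0.909, 0.418, 0.001], [0.418, -0.909, 0.001], [0.001, -0.0, -1.0]]
contact_force: [-1.2, 3.3, 5.9]
finger_gap: 21.4
```

Emit:
send_rows(rows=[[0,0,20,0,0,0,1],[0,0,50,0,0,0,1],[0,0,85,0,0,0,1],[0,-30,120,0,0,0,1],[0,-70,135,0,0,0.1,1],[0,-110,135,0,0,0.25,1],[0,-150,135,0,0,0.4,1],[0,-190,135,0,0,0.55,1]])

```text
clock: 4.7
ee_pos: [547.4, -42.8, 316.9]
tool_rot: [[0.552, 0.834, -0.003], [0.834, -0.552, -0.001], [-0.002, -0.002, -1.0]]
contact_force: [1.0, 0.3, -4.8]
finger_gap: 21.8
```

Emit:
send_rows(rows=[[0,-40,0,0,0,0.15,1],[0,-80,0,0,0,0.3,1],[0,-110,0,0,0,0.45,1],[0,-130,0,0,0,0.6,1],[0,-137,0,0,0,0.75,1],[0,-137,0,0,0,0.9,1],[0,-137,0,0,0,1.02,1],[0,-137,0,0,0,1.02,1]])

```text
clock: 5.7
ee_pos: [547.6, -178.3, 316.9]
tool_rot: [[-0.416, 0.91, -0.003], [0.91, 0.416, 0.0], [0.002, -0.002, -1.0]]
contact_force: [-0.4, 0.3, -4.8]
finger_gap: 21.4
```

Emit:
send_rows(rows=[[0,0,0,0,0,0,1],[0,0,0,0,0,0,1],[0,0,0,0,0,0,1],[0,0,0,0,0,0,1],[0,0,0,0,0,0,1],[0,0,0,0,0,0,1]])

```text
clock: 6.45
ee_pos: [548.5, -178.2, 318.3]
tool_rot: [[-0.417, 0.909, 0.0], [0.909, 0.417, -0.0], [-0.0, 0.0, -1.0]]
contact_force: [0.9, -0.2, -4.7]
finger_gap: 21.4
```

```bash
python3 - <<'E'
from h import *
s=cap('side','side2');t=cap('top','top2')
o=readout.observe();print(o['clock'],o['ee_pos'],o['joints'],o['tool_rot'].round(3).tolist(),o['contact_force'],o['wrist_torque'],o['finger_gap'])
p=o['ee_pos'];foot=p-[0,0,183];u=proj(s,[p,foot])
print(u)
x,y=int(u[:,0].mean())-45,int(u[:,1].min())-15
x=max(x,0);y=max(y,0)
cv2.imwrite('pics/v3.png',cv2.resize(s['frame'][y:y+90,x:x+90,::-1],None,fx=6.6,fy=6.6,interpolation=2));print(x,y)
E
```

```text
6.55 [ 548.49358524 -178.18800274  318.34095643] [-3.34741114e-01  2.62996619e-01  1.65250234e+00 -1.43897625e-05
  1.22606364e+00 -7.64660412e-01] [[-0.417, 0.909, 0.0], [0.909, 0.417, -0.0], [-0.0, 0.0, -1.0]] [-0.35138831 -0.85426619 -4.5929491 ] [ 0.03511685 -0.00577995  0.07895239] 21.30091547262422
[[280.39461217 128.21226983]
 [279.12923565 171.12747568]]
234 113
```

View pics/v3.png

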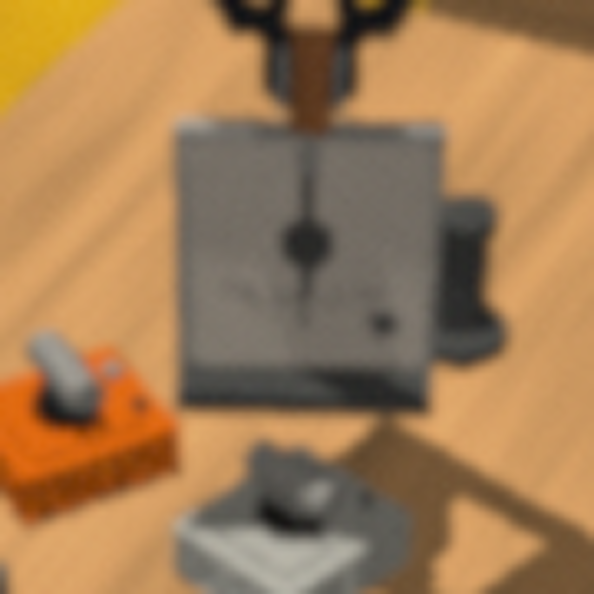

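View pics/side2.png

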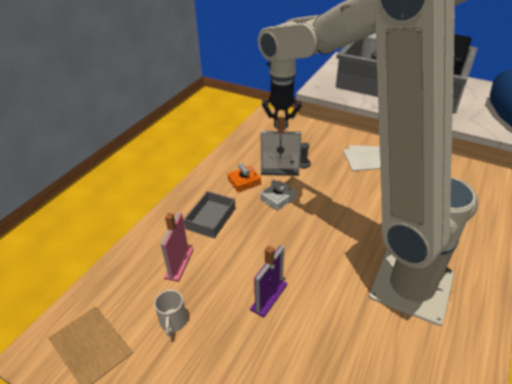

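```bash
cat >> h.py <<'E'
def gray(c): return c['frame'].astype(float).sum(2)/3
def blob(c,box,inv=True,frac=.5):
    x0,y0,x1,y1=box; g=gray(c)[y0:y1,x0:x1]; b=np.median(np.r_[g[0],g[-1],g[:,0],g[:,-1]])
    w=np.clip(b-g,0,None); w[w<frac*w.max()]=0
    yy,xx=np.mgrid[y0:y1,x0:x1]; return np.array([(w*xx).sum(),(w*yy).sum()])/w.sum()
def ondial(c,uv,R,foot,d):
    "gauge coords (y,z) of the pixel's ray on plane x=d; R gauge axes columns"
    o,v=ray(c,uv); o=R.T@(o-foot); v=R.T@v; p=o+v*(d-o[0])/v[0]; return p
E
python3 - <<'E'
from h import *
s=load('side2')
o=readout.observe();p=o['ee_pos'];T=o['tool_rot']
# gauge axes: z=-tool z, y = -tool y at grasp?  tool y was -65.3, gauge y 114.7
R=np.c_[T[:,0],-T[:,1],-T[:,2]]; print(R.round(3),np.linalg.det(R))
foot=p+R@[0,0,-183.7]
sc=6.6;off=np.array([234,113])
cs=lambda x,y:(np.array([x,y])+.5)/sc-.5+off
tab=blob(s,(288,157,297,168)); bob=blob(s,(275,144,286,156),frac=.6)
print('tab',tab,'guess',cs(382,322),'bob',bob,cs(306,243))
for d in (5,10,15,20,25):
    print(d,*[ondial(s,u,R,foot,d)[1:].round(1) for u in (tab,bob,cs(308,140),cs(305,320),cs(178,125),cs(440,125),cs(180,408),cs(428,408))])
E
```

```text
[[-0.417 -0.909 -0.   ]
 [ 0.909 -0.417  0.   ]
 [-0.    -0.     1.   ]] 0.9999999999999999
tab [291.49702381 161.75198413] guess [291.45454545 161.36363636] bob [280.10663684 149.57703207] [279.93939394 149.39393939]
5 [43.2 48.3] [ 1.2 99.8] [  0.  164.8] [ 1.3 50.1] [-66.9 172.1] [ 67.2 175.6] [-66.9 -12.9] [70.9 -8.2]
10 [43. 52.] [  1.2 103.3] [  0. 168.] [ 1.3 53.8] [-66.6 175.3] [ 66.9 178.7] [-66.6  -8.9] [70.6 -4.2]
15 [42.8 55.7] [  1.2 106.8] [  0.  171.2] [ 1.3 57.4] [-66.4 178.4] [ 66.6 181.9] [-66.3  -5. ] [70.3 -0.3]
20 [42.6 59.4] [  1.2 110.2] [  0.  174.4] [ 1.3 61.1] [-66.1 181.6] [ 66.3 185. ] [-66.1  -1. ] [70.   3.6]
25 [42.4 63.1] [  1.2 113.7] [  0.  177.6] [ 1.2 64.8] [-65.8 184.8] [ 66.  188.2] [-65.8   2.9] [69.7  7.5]
```

Emit:
send_rows(rows=[[1,0,0,0,0,0.15,1],[1,0,0,0,0,0.3,1],[1,0,0,0,0,0.45,1],[1,0,0,0,0,0.6,1],[1,0,-10,0,0,0.72,1],[1,0,-20,0,0,0.8,1],[1,0,-30,0,0,0.818,1],[1,0,-30,0,0,0.818,1]])

```text
clock: 7.55
ee_pos: [549.0, -178.0, 287.4]
tool_rot: [[-0.948, 0.318, -0.002], [0.318, 0.948, 0.001], [0.002, 0.0, -1.0]]
contact_force: [-0.5, 0.6, -4.5]
finger_gap: 21.2
```

Emit:
send_rows(rows=[[0,0,0,0,0,0,1],[0,0,0,0,0,0,1],[0,0,0,0,0,0,1],[0,0,0,0,0,0,1],[0,0,0,0,0,0,1],[0,0,0,0,0,0,1]])

```text
clock: 8.3
ee_pos: [549.5, -178.2, 288.3]
tool_rot: [[-0.948, 0.317, 0.0], [0.317, 0.948, -0.0], [-0.0, -0.0, -1.0]]
contact_force: [-0.1, -0.5, -4.7]
finger_gap: 21.1
```

```bash
python3 - <<'E'
from h import *
s=cap('side','side3');t=cap('top','top3')
o=readout.observe();print(o['clock'],o['ee_pos'],o['joints'].round(2),o['tool_rot'].round(3).tolist(),o['contact_force'],o['wrist_torque'],o['finger_gap'])
def g(im,x,y,w,h,k):
    o=cv2.resize(im['frame'][y:y+h,x:x+w,::-1],None,fx=k,fy=k,interpolation=cv2.INTER_CUBIC)
    for i in range(0,w,10): cv2.line(o,(i*k,0),(i*k,10),(0,0,255),1)
    for i in range(0,h,10): cv2.line(o,(0,i*k),(10,i*k),(0,0,255),1)
    return o
cv2.imwrite('pics/v4.png',g(s,240,125,80,90,6));cv2.imwrite('pics/v5.png',g(t,270,160,90,70,8))
E
```

```text
8.4 [ 549.46417112 -178.17338358  288.29924834] [-0.33  0.29  1.68 -0.    1.17 -1.58] [[-0.948, 0.317, -0.0], [0.317, 0.948, 0.0], [0.0, -0.0, -1.0]] [-0.06935266  0.21213012 -4.85985174] [-0.01020539 -0.00980564  0.07457224] 21.27663577365616
```

View pics/v4.png

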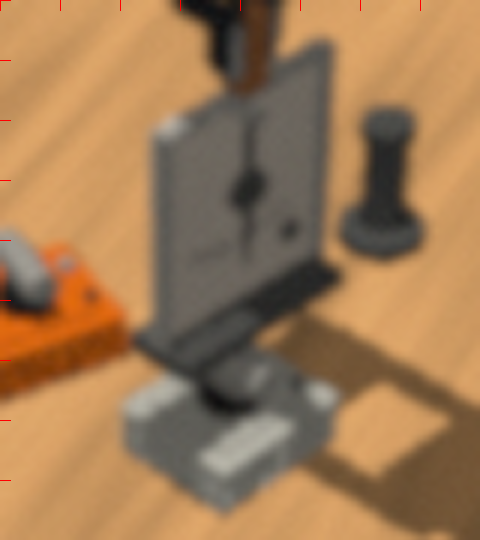

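View pics/v5.png

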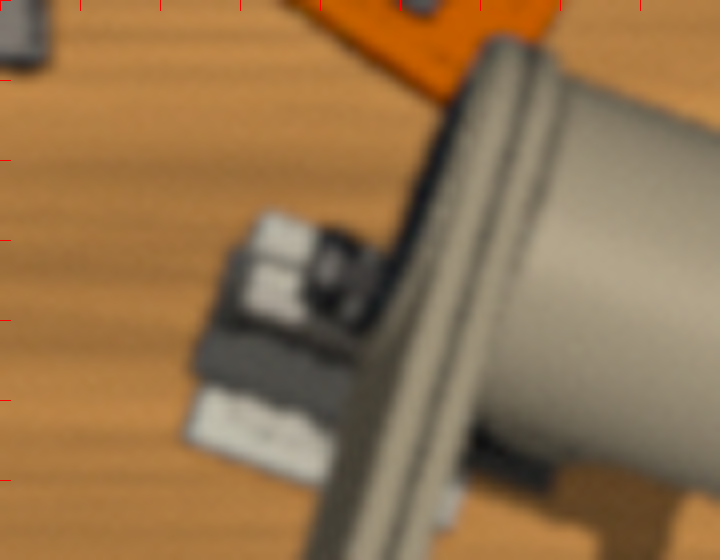

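```bash
python3 - <<'E'
from h import *
s=load('side3')
o=readout.observe();p=o['ee_pos'];T=o['tool_rot'];R=np.c_[T[:,0],-T[:,1],-T[:,2]]
foot=p+R@[0,0,-183.7]; print(foot)
P=lambda *v:(proj(s,[foot+R@np.array(v,float)])[0]-[240,125]+.5)*6-.5
for v in [(25,-70,0),(25,70,0),(25,0,0),(25,-70,14),(25,70,14),(-25,-70,14),(10,-70,171),(10,70,171),(-10,-70,171),(10,0,155),(10,0,47)]: print(v,P(*v).round(0))
tab=blob(s,(284,159,293,168));bob=blob(s,(275,150,286,162),frac=.6);print(tab,bob)
cs=lambda x,y:(np.array([x,y])+.5)/6-.5+[240,125]
for d in(5,10,15,20): print(d,*[ondial(s,u,R,foot,d)[1:].round(1) for u in (tab,bob,cs(251,112),cs(248,262))])
E
```

```text
[ 549.45254196 -178.17175224  104.59924871]
(25, -70, 0) [183. 388.]
(25, 70, 0) [341. 287.]
(25, 0, 0) [264. 336.]
(25, -70, 14) [183. 370.]
(25, 70, 14) [342. 270.]
(-25, -70, 14) [125. 332.]
(10, -70, 171) [167. 141.]
(10, 70, 171) [337.  46.]
(-10, -70, 171) [142. 127.]
(10, 0, 155) [253. 116.]
(10, 0, 47) [248. 265.]
[288.24852071 163.27514793] [280.98632046 156.04483851]
5 [43.9 46. ] [ 3.3 99.1] [  3.4 153.5] [ 5.  43.7]
10 [38.2 51.6] [ -2.1 104.4] [ -2.  158.4] [-0.4 49.3]
15 [32.6 57.2] [ -7.5 109.7] [ -7.4 163.4] [-5.8 54.9]
20 [27.  62.8] [-12.9 114.9] [-12.8 168.3] [-11.2  60.5]
```

Emit:
send_rows(rows=[[0,0,-8,0,0,0,1],[0,0,-16,0,0,0,1],[0,0,-20,0,0,0,1],[0,0,-22,0,0,0,1],[0,0,-23,0,0,0,1],[0,0,-23,0,0,0,1],[0,0,-23,0,0,0,1],[0,0,-23,0,0,0,1]])

```text
clock: 9.4
ee_pos: [549.6, -178.2, 265.5]
tool_rot: [[-0.948, 0.317, 0.0], [0.317, 0.948, -0.0], [-0.0, -0.0, -1.0]]
contact_force: [0.3, -0.4, -5.7]
finger_gap: 21.2
```

Emit:
send_rows(rows=[[0,0,-1,0,0,0,1],[0,0,-2,0,0,0,1],[0,0,-3,0,0,0,1],[0,0,-3,0,0,0,1],[0,0,-3,0,0,0,1],[0,0,-3,0,0,0,1]])

```text
clock: 10.15
ee_pos: [549.6, -178.2, 262.4]
tool_rot: [[-0.948, 0.317, 0.0], [0.317, 0.948, -0.0], [-0.0, -0.0, -1.0]]
contact_force: [-0.6, 0.3, -2.4]
finger_gap: 21.2
```

Emit:
send_rows(rows=[[0,0,-1,0,0,0,1],[0,0,-2,0,0,0,1],[0,0,-2,0,0,0,1],[0,0,-2,0,0,0,1],[0,0,-2,0,0,0,1],[0,0,-2,0,0,0,1]])

```text
clock: 10.9
ee_pos: [549.6, -178.2, 260.4]
tool_rot: [[-0.948, 0.317, 0.0], [0.317, 0.948, -0.0], [-0.0, -0.0, -1.0]]
contact_force: [0.7, 0.5, -0.9]
finger_gap: 21.5
```

```bash
python3 - <<'E'
from h import *
s=cap('side','side4')
o=readout.observe();print(o['clock'],o['ee_pos'],o['contact_force'],o['wrist_torque'])
a=.365
T=o['tool_rot'];R=np.c_[T[:,0],-T[:,1],-T[:,2]];gx=R[:,0];gy=R[:,1]
f0=o['ee_pos']-[0,0,183.7]
for a in np.linspace(.05,.4,8):
    c,s_=np.cos(a),np.sin(a)
    foot=f0+gy*(12*s_-12*a*c)+np.array([0,0,1])*(12*c-12+12*a*s_)
    z=np.array([0,0,1])*c+gy*s_
    tcp=foot+z*183.7
    print(round(a,3),(tcp-o['ee_pos']).round(1),(-a*gx).round(3))
cv2.imwrite('pics/v6.png',cv2.resize(s['frame'][125:215,240:320,::-1],None,fx=6,fy=6,interpolation=2))
E
```

```text
10.95 [ 549.55120825 -178.19323799  260.36726509] [-0.89352611 -0.45045991 -1.41648135] [ 0.0566602   0.12188149 -0.0821142 ]
0.05 [-2.9 -8.7 -0.2] [ 0.047 -0.016  0.   ]
0.1 [ -5.8 -17.4  -0.9] [ 0.095 -0.032  0.   ]
0.15 [ -8.7 -26.   -1.9] [ 0.142 -0.048  0.   ]
0.2 [-11.6 -34.6  -3.4] [ 0.19  -0.063  0.   ]
0.25 [-14.4 -43.2  -5.3] [ 0.237 -0.079  0.   ]
0.3 [-17.3 -51.6  -7.7] [ 0.285 -0.095  0.   ]
0.35 [-20.  -59.9 -10.4] [ 0.332 -0.111  0.   ]
0.4 [-22.8 -68.1 -13.6] [ 0.379 -0.127  0.   ]
```

View pics/v6.png

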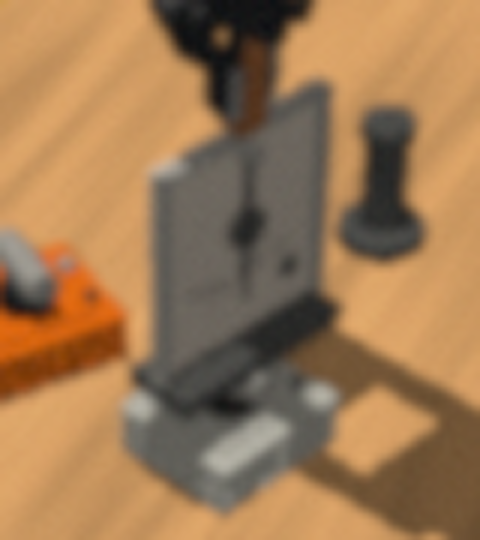

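Emit:
send_rows(rows=[[-2.9,-8.7,-0.2,0.047,-0.016,0,1],[-5.8,-17.4,-0.9,0.095,-0.032,0,1],[-8.7,-26,-1.9,0.142,-0.048,0,1],[-11.6,-34.6,-3.4,0.19,-0.063,0,1],[-14.4,-43.2,-5.3,0.237,-0.079,0,1],[-17.3,-51.6,-7.7,0.285,-0.095,0,1],[-20,-59.9,-10.4,0.332,-0.111,0,1],[-20.9,-62.5,-11.3,0.347,-0.116,0,1]])

```text
clock: 11.95
ee_pos: [528.3, -241.5, 248.6]
tool_rot: [[-0.948, 0.297, 0.114], [0.318, 0.885, 0.339], [0.0, 0.358, -0.934]]
contact_force: [-0.1, -0.5, -2.1]
finger_gap: 21.4
```

Emit:
send_rows(rows=[[0,0,0,0,0,0,1],[0,0,0,0,0,0,1],[0,0,0,0,0,0,1],[0,0,0,0,0,0,1],[0,0,0,0,0,0,1],[0,0,0,0,0,0,1],[0,0,0,0,0,0,1],[0,0,0,0,0,0,1]])

```text
clock: 12.95
ee_pos: [528.6, -240.8, 249.0]
tool_rot: [[-0.948, 0.296, 0.114], [0.317, 0.886, 0.339], [-0.0, 0.358, -0.934]]
contact_force: [-1.0, -4.1, -1.9]
finger_gap: 21.2
```

```bash
python3 - <<'E'
from h import *
s=cap('side','side5')
o=readout.observe();print(o['clock'],o['ee_pos'],o['contact_force'],o['wrist_torque'],o['finger_gap'])
T=o['tool_rot'];R=np.c_[T[:,0],-T[:,1],-T[:,2]];print('lean',np.arccos(R[2,2]), 'foot',o['ee_pos']-183.7*R[:,2])
cv2.imwrite('pics/v7.png',cv2.resize(s['frame'][130:200,240:320,::-1],None,fx=8,fy=8,interpolation=2))
E
```

```text
13.0 [ 528.61219043 -240.79571195  249.03499431] [-2.16832112 -3.1628899  -1.35469734] [-1.45963624  0.45223252  0.02336168] 21.12704800855917
lean 0.36566936449647436 foot [ 549.46700531 -178.50779874   77.48038911]
```

View pics/v7.png

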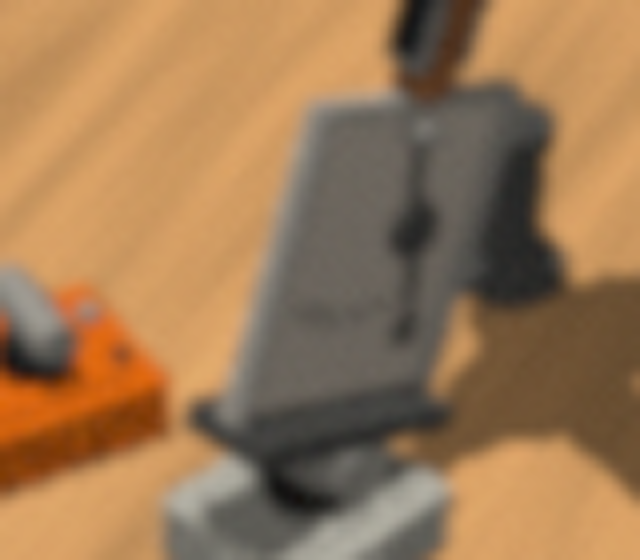

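```bash
cat > meas.py <<'E'
from h import *
import sys
s=load(sys.argv[1])
o=readout.observe();T=o['tool_rot'];R=np.c_[T[:,0],-T[:,1],-T[:,2]];foot=o['ee_pos']-183.7*R[:,2]
cs=lambda x,y:(np.array([x,y])+.5)/8-.5+[240,130]
g=gray(s)
def rowc(y,x0,x1):
    v=g[y,x0:x1];b=np.median(v);w=np.clip(b-v-6,0,None);return (w*np.arange(x0,x1)).sum()/w.sum() if w.sum()>0 else np.nan
rows=[149,150,151,152,162,163,164,165,166,167,168,169,170,171,172]
rc=[(rowc(y,285,297),y) for y in rows];print(np.round(rc,2).tolist())
pt=[(x,y) for x,y in rc if y<=167]; tab=blob(s,(286,167,295,176),frac=.4);print('tab',tab)
bob=blob(s,(284,151,298,165),frac=.6)
for d in (4,8,12):
    Q=np.array([ondial(s,u,R,foot,d)[1:] for u in pt]+[ondial(s,bob,R,foot,d)[1:]]*3)
    k=np.polyfit(Q[:,1],Q[:,0],1); tb=ondial(s,tab,R,foot,d)[1:]
    print(d,'pointer ang',np.arctan(-k[0]),'tab',tb.round(1),'pointer line at tab',np.polyval(k,tb[1]).round(1),'line at 155+',np.polyval(k,155))
    # plumb through pivot seen
    piv=np.array([np.polyval(k,155.),155.]);print('  tab angle about pivot',np.arctan2(tb[0]-piv[0],piv[1]-tb[1]))
E
python3 meas.py side5
```

```text
[[291.96, 149.0], [291.86, 150.0], [291.74, 151.0], [291.56, 152.0], [290.85, 162.0], [291.0, 163.0], [291.18, 164.0], [291.26, 165.0], [290.69, 166.0], [290.54, 167.0], [290.52, 168.0], [290.56, 169.0], [290.26, 170.0], [290.05, 171.0], [289.87, 172.0]]
tab [290.18755981 169.97703349]
4 pointer ang 0.35368129097337614 tab [41.7 52.2] pointer line at tab 44.0 line at 155+ 6.066511694520187
  tab angle about pivot 0.33335555713788645
8 pointer ang 0.3536812909733765 tab [35.7 54.9] pointer line at tab 38.1 line at 155+ 1.1216520785960498
  tab angle about pivot 0.332901497568809
12 pointer ang 0.35368129097337614 tab [29.8 57.6] pointer line at tab 32.1 line at 155+ -3.82320753732818
  tab angle about pivot 0.33242191958310346
```

```bash
python3 - <<'E'
from h import *
# upright views: tab lateral relative to the plumb pointer line, asin over 115 mm
gxy=np.array([-.948,.317,0]);
for n,tcp,gx in (('side2',(548.5,-178.2,318.3),np.array([-.417,.909,0])),('side3',(549.5,-178.2,288.3),gxy),('side4',(549.6,-178.2,260.4),gxy)):
    s=load(n);R=np.c_[gx,np.cross([0,0,1],gx),[0,0,1]];foot=np.array(tcp)-[0,0,183.7]
    e={v:proj(s,[foot+R@np.array(v,float)])[0] for v in [(8,42,50),(8,0,100),(8,0,60)]}
    tx,ty=np.round(e[(8,42,50)]).astype(int);
    bx,by=np.round(e[(8,0,100)]).astype(int)
    for r in (4,5):
      for fr in (.3,.5,.7):
        tab=blob(s,(tx-r,ty-r,tx+r+1,ty+r+1),frac=fr); bob=blob(s,(bx-6,by-6,bx+7,by+7),frac=.6)
        a=ondial(s,tab,R,foot,8);b=ondial(s,bob,R,foot,8);dy=a[1]-b[1]
        print(n,r,fr,tab.round(2),bob.round(2),'dy',dy.round(1),'asin',np.arcsin(dy/115).round(3),'dz',(b[2]-a[2]).round(1))
E
```

```text
side2 4 0.3 [291.35 161.57] [280.11 149.58] dy 41.3 asin 0.367 dz 50.6
side2 4 0.5 [291.47 161.64] [280.11 149.58] dy 41.7 asin 0.371 dz 50.9
side2 4 0.7 [291.5  161.52] [280.11 149.58] dy 41.8 asin 0.372 dz 50.3
side2 5 0.3 [291.43 161.59] [280.11 149.58] dy 41.6 asin 0.37 dz 50.7
side2 5 0.5 [291.5  161.75] [280.11 149.58] dy 41.9 asin 0.373 dz 51.4
side2 5 0.7 [291.5  161.52] [280.11 149.58] dy 41.8 asin 0.372 dz 50.3
side3 4 0.3 [288.33 163.39] [280.99 156.05] dy 40.9 asin 0.364 dz 53.7
side3 4 0.5 [288.25 163.28] [280.99 156.05] dy 40.4 asin 0.359 dz 52.9
side3 4 0.7 [287.7  162.69] [280.99 156.05] dy 37.2 asin 0.33 dz 48.6
side3 5 0.3 [289.33 164.83] [280.99 156.05] dy 46.9 asin 0.42 dz 63.4
side3 5 0.5 [289.39 164.93] [280.99 156.05] dy 47.2 asin 0.423 dz 64.1
side3 5 0.7 [289.36 165.  ] [280.99 156.05] dy 47.1 asin 0.422 dz 64.3
side4 4 0.3 [288.47 169.75] [280.76 162.49] dy 43.5 asin 0.388 dz 56.2
side4 4 0.5 [288.59 170.15] [280.76 162.49] dy 44.3 asin 0.395 dz 58.5
side4 4 0.7 [288.72 169.89] [280.76 162.49] dy 44.9 asin 0.402 dz 57.7
side4 5 0.3 [289.28 171.11] [280.76 162.49] dy 48.4 asin 0.435 dz 65.3
side4 5 0.5 [289.91 171.98] [280.76 162.49] dy 52.3 asin 0.472 dz 71.5
side4 5 0.7 [291.03 174.  ] [280.76 162.49] dy 59.3 asin 0.542 dz 85.0
```

Emit:
send_rows(rows=[[0,0,0,0,0,0,1],[0,0,0,0,0,0,1],[0,0,0,0,0,0,1],[0,0,0,0,0,0,1],[0,0,0,0,0,0,1],[0,0,0,0,0,0,1]])

```text
clock: 13.75
ee_pos: [528.6, -240.7, 249.0]
tool_rot: [[-0.948, 0.296, 0.113], [0.317, 0.886, 0.339], [0.0, 0.358, -0.934]]
contact_force: [-1.4, -3.6, -1.7]
finger_gap: 21.5
```

```bash
python3 - <<'E'
from h import *
s=cap('side','side6')
print(np.abs(gray(s)-gray(load('side5'))).max())
o=readout.observe();print(o['clock'],o['ee_pos'],o['contact_force'],np.abs(o['qd']).max())
E
python3 meas.py side6
```

```text
12.333333333333343
13.8 [ 528.59716611 -240.71931575  249.01244414] [-1.39398742 -4.72710256 -1.6440583 ] 0.0029383182467874473
[[291.89, 149.0], [291.74, 150.0], [291.54, 151.0], [291.55, 152.0], [290.89, 162.0], [290.99, 163.0], [291.16, 164.0], [291.37, 165.0], [290.71, 166.0], [290.48, 167.0], [290.58, 168.0], [290.54, 169.0], [290.33, 170.0], [289.94, 171.0], [289.84, 172.0]]
tab [290.17542121 169.98216056]
4 pointer ang 0.36295742576783735 tab [41.6 52.2] pointer line at tab 44.3 line at 155+ 5.315804768230599
  tab angle about pivot 0.3394450162889186
8 pointer ang 0.362957425767838 tab [35.7 54.9] pointer line at tab 38.4 line at 155+ 0.3978063697368981
  tab angle about pivot 0.338918921578873
12 pointer ang 0.3629574257678374 tab [29.7 57.7] pointer line at tab 32.4 line at 155+ -4.520192028756711
  tab angle about pivot 0.33836322109695355
```

View pics/side6.png

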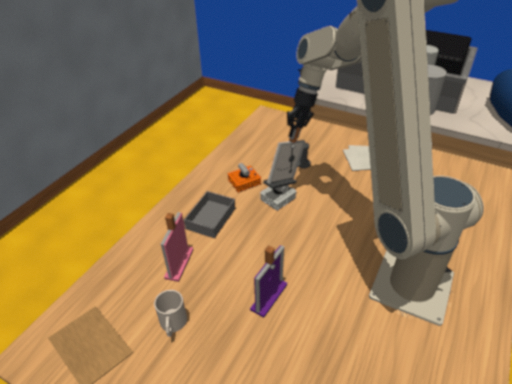

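```bash
python3 -c "
from rig import workorder;print(workorder.hand_in())"
```

```text
the job is handed in; nothing more can be done
None
```

I gripped the grey-footed gauge by its handle and set its foot middle across the stud of the plain aluminium casting, dial turned towards the side camera. I pressed the stud down about 3 mm, rocked the gauge to a lean of 0.366 rad and handed in at about 13.8 s with the arm holding still.

**Last checks:**
- **Lean and pointer:** the arm's lean was 0.366 rad and the settled pointer measured 0.36 in the side picture. Two pictures 0.8 s apart agreed within image noise.
- **Index tab:** the estimates disagree a little. The square-on view in the air gave about 0.37 rad, and the oblique view at the final lean gave about 0.34 rad. The lean lies between them, within the tab's half width of about 0.057 rad.
- **Press on the stud:** the vertical force changed by about 3 N, which fits the 3 mm press. There was also a sideways force of roughly 4 to 5 N, more than I expected and not fully explained. I judged it harmless and left it.
- **Stud alignment:** I checked the foot's position over the stud only by camera measurement, good to about 2 mm.
- **Bystanders:** I never moved near the mug, flanged tube or tub. The mug and tub look unmoved in the last picture. The tube is mostly hidden behind the gauge there, and I took no separate measurements of any of them.

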